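# Load the egg boiler and switch it on

## Task

The white egg is cooked already, so leave it in the wooden stand. Gently lift the two brown eggs from the stand, set each one upright, blunt end down, in a pocket of its own on the egg boiler's deck, and let go; then slide the small orange switch in its recessed slot all the way towards the green dot to start the boiler. Do not disturb the timer, the salt shaker or the honey jar.

Things in the scene. Friction and masses are not known exactly. Their poses are not given: they have to be found in the camera images.
- egg_boiler: electric egg boiler, fixed to the worktop: a white plastic bar-shaped housing with a grey deck, 100 (x) by 220 (y) mm, deck surface 55 mm above its origin (centre of its underside). Its z is up. Along its y lie two round egg pockets and, at its +y end, a switch slot that runs along its x
- pocket_1 (a point): centre of a round egg pocket (33 mm across, 10 mm deep, steel bead round it) at the level of the deck; local (0, -72, 55) mm in the boiler's frame. Either egg may go in either pocket. An egg sits on the pocket's rim, its middle about 15 mm above the deck and its lowest point 7 mm below it; once let go it rights itself
- pocket_2 (a point): the other pocket, 75 mm from the first; local (0, 3, 55) mm
- slot (a point): centre of the recessed switch slot at deck level, local (0, 83, 55) mm; its axes are the boiler's. The slot is 72 mm long (x) by 28 mm wide (y) and its floor lies 7 mm below the deck. A green dot (on) lies on the deck at the slot's +x end, away from the robot, a white dot (off) at its -x end
- switch_top (a point): centre of the top of the orange switch nub, flush with the deck, in the slot; the nub is 10 mm long (x) by 14 mm wide (y) and reaches down to the slot floor. When off its middle is 16 mm towards +x from the slot centre, so the 47 mm of slot on its -x side are free for closed fingertips to dip in behind it (fingers closing along x) and push it to +x
- switch (a joint): travel of the switch in m: 0 fully off, 0.014 fully on, towards the boiler's +x (green dot). It starts at 0 to 0.003. Stiff friction of about 1.2 N, no spring: it stays where it is left
- egg_stand: light wooden stand, fixed, 54 (x) by 172 (y) by 16 mm high, origin at the centre of its underside, with three egg holes in a row along its y (at -58, 0 and +58 mm), 33 mm across, in which eggs sit with their lowest point 7 mm below the stand's top
- egg_brown_a: brown hen's egg, standing blunt end down in one of the stand's holes: 57 mm tall, 45 mm thick at its widest, which is 22.5 mm above its origin (its lowest point); z runs to its pointed end, yaw does not matter. About 60 g, fragile: it cracks when the fingers squeeze it with over about 20 N each or when let go more than 15 mm above its seat or pressed hard on a surface; a grip of 4 to 8 N holds it
- egg_brown_a_mid (a point): middle of egg_brown_a at its widest, 22.5 mm above its lowest point
- egg_brown_b: second brown egg, the same as egg_brown_a, in another hole of the stand
- egg_brown_b_mid (a point): middle of egg_brown_b at its widest, 22.5 mm above its lowest point
- egg_white: white egg of the same size in the third hole of the stand; stays there
- kitchen_timer: cream kitchen timer, 67 by 67 by 49 mm, loose behind the stand; origin at the centre of its underside; bystander
- salt_shaker: salt shaker, 44 mm across, 90 mm high, loose at the back; origin at the centre of its underside; bystander. Wall cabinets hang over the back of the worktop (knobs from x = 0.60 m, doors from x = 0.64 m, 0.41 m above the surface): keep the wrist drawn in when swinging round
- jar_honey: honey jar with dark lid, 61 mm across, 86 mm high, loose at the back left; origin at the centre of its underside; bystander
There are look-alikes about, which are no part of the job. What is shaped like the egg_brown_b but purple is not meant.

How it is judged:
On the way, in this order (a step that is already met when the one before it is completed fails the run):
1. both brown eggs stand released in the two pockets, the switch still off ((((horizontal distance between egg_brown_a_mid and pocket_1 below 0.006 m and z of egg_brown_a_mid in the frame of pocket_1 between 0.01 and 0.02 m and angle between egg_brown_a's own z axis and vertical below 0.3 rad) and (horizontal distance between egg_brown_b_mid and pocket_2 below 0.006 m and z of egg_brown_b_mid in the frame of pocket_2 between 0.01 and 0.02 m and angle between egg_brown_b's own z axis and vertical below 0.3 rad)) or ((horizontal distance between egg_brown_a_mid and pocket_2 below 0.006 m and z of egg_brown_a_mid in the frame of pocket_2 between 0.01 and 0.02 m and angle between egg_brown_a's own z axis and vertical below 0.3 rad) and (horizontal distance between egg_brown_b_mid and pocket_1 below 0.006 m and z of egg_brown_b_mid in the frame of pocket_1 between 0.01 and 0.02 m and angle between egg_brown_b's own z axis and vertical below 0.3 rad))) and contact force between the fingers and egg_brown_a below 0.05 N and contact force between the fingers and egg_brown_b below 0.05 N and value of joint switch below 0.006 m), for 0.2 s.
2. the switch is slid fully on (value of joint switch above 0.0115 m), for 0.2 s.
At the end, for the whole second after the job is handed in: Each brown egg stands in a pocket of its own (middle within 6 mm of the pocket's axis and 10 to 20 mm above the deck, leaning less than 0.3 rad, blunt end down), released and at rest; the switch is on (past 11.5 of its 14 mm); the white egg stands in its hole of the stand ((((horizontal distance between egg_brown_a_mid and pocket_1 below 0.006 m and z of egg_brown_a_mid in the frame of pocket_1 between 0.01 and 0.02 m and angle between egg_brown_a's own z axis and vertical below 0.3 rad) and (horizontal distance between egg_brown_b_mid and pocket_2 below 0.006 m and z of egg_brown_b_mid in the frame of pocket_2 between 0.01 and 0.02 m and angle between egg_brown_b's own z axis and vertical below 0.3 rad)) or ((horizontal distance between egg_brown_a_mid and pocket_2 below 0.006 m and z of egg_brown_a_mid in the frame of pocket_2 between 0.01 and 0.02 m and angle between egg_brown_a's own z axis and vertical below 0.3 rad) and (horizontal distance between egg_brown_b_mid and pocket_1 below 0.006 m and z of egg_brown_b_mid in the frame of pocket_1 between 0.01 and 0.02 m and angle between egg_brown_b's own z axis and vertical below 0.3 rad))) and contact force between the fingers and egg_brown_a below 0.05 N and contact force between the fingers and egg_brown_b below 0.05 N and linear speed of each of egg_brown_a, egg_brown_b below 0.02 m/s and value of joint switch above 0.0115 m and distance of egg_white from where it was at the start of the episode below 0.02 m and angle between egg_white's own z axis and vertical below 0.3 rad); the robot touches nothing.
It fails at once if a brown egg squeezed by the fingers with more than 40 N in all (20 N a finger) (contact force between the fingers and egg_brown_a above 40 N or contact force between the fingers and egg_brown_b above 40 N).
It fails at once if a brown egg dropped or pressed on the boiler or the stand with more than 25 N (contact force between any of egg_brown_a, egg_brown_b and egg_boiler above 25 N or contact force between any of egg_brown_a, egg_brown_b and egg_stand above 25 N).
It fails at once if a brown egg let go in the air, more than 15 mm above its seat in the boiler ((height (world z) of egg_brown_a_mid above 0.086 m and contact force between the fingers and egg_brown_a below 0.02 N) or (height (world z) of egg_brown_b_mid above 0.086 m and contact force between the fingers and egg_brown_b below 0.02 N)).
It fails at once if the white egg, the timer, the salt shaker or the honey jar moved by more than 30 mm (distance of any of egg_white, kitchen_timer, salt_shaker, jar_honey from where it was at the start of the episode above 0.03 m).
It fails at once if the switch moved on before both brown eggs had been set in the pockets (value of joint switch above 0.009 m and not (((horizontal distance between egg_brown_a_mid and pocket_1 below 0.006 m and z of egg_brown_a_mid in the frame of pocket_1 between 0.01 and 0.02 m and angle between egg_brown_a's own z axis and vertical below 0.3 rad) and (horizontal distance between egg_brown_b_mid and pocket_2 below 0.006 m and z of egg_brown_b_mid in the frame of pocket_2 between 0.01 and 0.02 m and angle between egg_brown_b's own z axis and vertical below 0.3 rad)) or ((horizontal distance between egg_brown_a_mid and pocket_2 below 0.006 m and z of egg_brown_a_mid in the frame of pocket_2 between 0.01 and 0.02 m and angle between egg_brown_a's own z axis and vertical below 0.3 rad) and (horizontal distance between egg_brown_b_mid and pocket_1 below 0.006 m and z of egg_brown_b_mid in the frame of pocket_1 between 0.01 and 0.02 m and angle between egg_brown_b's own z axis and vertical below 0.3 rad)))).
It also fails if it takes over 67 s, if anything falls off the work surface, if the arm or the gripper's body presses on something with over 40 N, if the wrist force passes 120 N, or if a joint passes its speed limit or range.

## Robot

A 7-joint arm with a two-finger parallel gripper is mounted at the origin on a cart in front of the work surface, level with it; the furniture and walls round the work are solid. World frame = base frame: x ahead of the robot, y to its left, z up, the work surface at z = 0. Lengths are in m, angles in rad, forces in N, time in s.
With the tool pointing down it reaches from about 0.4 to 0.9 m from the base axis. Payload 5.5 kg.
Tool frame: the origin (TCP) lies midway between the tips of the shut fingers; the grasp point (between the pads) lies 19 mm behind it; z points along the fingers, y is the line along which they close (so a half turn about z gives the same grasp; the last joint's range is limited). The gripper opens to 85 mm and grips with 20 to 120 N. Pads are 22 mm wide; open, the fingers measure 114 mm over their backs; the gripper's body (76 mm by 85 mm) begins 54 mm behind the grasp point. The pads swing forward as they close: fully open they stand 13 mm farther back than shut.
Start: joints at [-0.903, 0.501, -0.427, 1.55, 0.221, 1.138, -0.21], TCP at [0.256, 0.597, 0.199] pointing down, gripper open.
Joint ranges: [-2.88, 2.88], [-0.31, 2.03], [-1.54, 1.56], [0.2, 2.42], [-1.41, 4.55], [0.19, 2.02], [-2.57, 2.57]. Speed limits (rad/s): [2.57, 2.57, 3.14, 3.14, 3.14, 3.14, 3.14].

## Interface

Orientations are given as a rotation vector (axis times angle).
In Python, from bench import bot, fingers, kin, viewer, job gives the robot as it stands. Calls block until the motion is done:
- bot.move_to(position, orientation): joint-space move of the TCP to a pose.
- bot.move_l(position, rate=0.15, ori=None): straight line of the TCP; ori=None keeps the orientation; rate is the mean speed in m/s.
- bot.set_joints(angles): joint-space move.
- fingers.gripper_to(opening, newtons=None): finger opening in m; newtons is the grip in N (None keeps the last); returns when the fingers have stopped.
- bot.sleep(seconds).
- kin.ik(position, orientation): joint angles nearest the present ones, or None.
- viewer.capture(name): name is "scene" or "top" or "wrist"; returns the picture (480x640x3 uint8, blue, green, red); there is no depth.
- viewer.camera_params(name): a dict with "fx", "fy", "cx", "cy" (pixels), "R" (3x3) and "t" (3): a world point X has camera coordinates R X + t. Camera axes: x right, y down, z forward; pixel columns grow to the right and rows downward; lengths in m; the calibration is good to about 2 mm. A picture is of the moment at which its call begins: read the wrist's pose just before it. camera_params takes no time and is no camera call; for the wrist camera it gives the pose at the moment of the call.
A pose or a line that the arm cannot do raises bot.Unreachable and nothing moves.
- job.sign_off(): hands the job in; it is judged then, once.
Trained networks look in the newest picture that a camera, given by its name, has taken for a name from the list of things; names that differ only in an ending like _2 or _b are one class to them, and where a whole thing is asked for, a point or a joint stands for the part that bears it (a point fixed in the world has none). Each returns a list of dicts, best first, with "conf" (0 to 1); they miss things now and then, are a little off and sometimes report something else, mostly with a low value. They report only what shows in the picture. A call takes as long as a camera call. They do not tell look-alikes from the thing itself.
- viewer.recognise(camera, label): "extent" ([left, top, right, bottom] in pixels, round what is visible of it).
Readings, each from a call of its own:
- bot.current_clock(): time.
- bot.current_q(): joint angles.
- bot.current_joint_velocities(): joint speeds.
- bot.current_joint_torque(): joint torques, N m.
- bot.current_position(): TCP position.
- bot.current_tcp_rot(): TCP orientation.
- bot.current_wrist_force(): force on the tool from outside, world axes, zero at the start.
- bot.current_moment(): the same for the moment, N m.
- bot.current_gripper_width(): finger opening in m.
- bot.current_finger_force(): force on a finger pad.
Only numpy, scipy, OpenCV 4.12 (cv2) and the standard library are available. Lean on these libraries where they do the work, as an engineer would, in place of code of your own. Each camera call takes 0.05 s, during which the arm holds its last target. There are 200 camera calls.

## Working session

There is one attempt and no reset: what is moved stays moved. The work goes in short steps, each a Python script; the robot and the scene stay as the last script left them, time stands still between calls to the robot, and variables do not carry over. Pictures are saved under pics/ and viewed, at most 10 in all, crops included, and the job is handed in when it is done.

```bash
mkdir -p pics; ls; python3 - <<'E'
from bench import bot,fingers,kin,viewer,job
import cv2,numpy as np
for c in ("top","scene"):
    im=viewer.capture(c); cv2.imwrite(f"pics/{c}0.png",im)
    p=viewer.camera_params(c); print(c,p)
    for l in ("egg_boiler","egg_brown_a","egg_white","egg_stand","switch_top","kitchen_timer","salt_shaker","jar_honey"):
        print(l,[(round(d["conf"],2),np.round(d["extent"]).tolist()) for d in viewer.recognise(c,l)][:5])
print(bot.current_clock(),bot.current_tcp_rot(),bot.current_gripper_width())
E
```

```text
pics
top {'fx': 586.577415664721, 'fy': 586.577415664721, 'cx': 313.7795918285884, 'cy': 240.74997727659317, 'R': array([[ 0.01366836, -0.99989476,  0.00486225],
       [-0.97883142, -0.01437322, -0.20416283],
       [ 0.20421123, -0.00196876, -0.97892487]]), 't': array([0.00784906, 0.54049154, 1.55973012])}
egg_boiler [(0.84, [221.0, 240.0, 306.0, 280.0]), (0.27, [184.0, 186.0, 210.0, 215.0])]
egg_brown_a [(0.65, [386.0, 253.0, 404.0, 267.0]), (0.6, [358.0, 288.0, 374.0, 305.0]), (0.58, [366.0, 257.0, 382.0, 271.0])]
egg_white [(0.62, [347.0, 260.0, 360.0, 273.0])]
egg_stand [(0.86, [344.0, 248.0, 406.0, 274.0])]
switch_top []
kitchen_timer [(0.68, [400.0, 191.0, 428.0, 220.0])]
salt_shaker [(0.78, [302.0, 180.0, 320.0, 199.0])]
jar_honey [(0.87, [187.0, 185.0, 212.0, 213.0])]
scene {'fx': 479.4649140070086, 'fy': 479.4649140070086, 'cx': 319.4136936006943, 'cy': 235.869007255406, 'R': array([[ 0.47249284, -0.88124034, -0.01288312],
       [-0.58012301, -0.29997245, -0.75728055],
       [ 0.66348159,  0.36528343, -0.65296263]]), 't': array([-0.24950505,  0.35120759,  0.86194776])}
egg_boiler [(0.39, [211.0, 206.0, 302.0, 270.0])]
egg_brown_a [(0.92, [386.0, 267.0, 405.0, 294.0]), (0.88, [338.0, 288.0, 354.0, 316.0]), (0.71, [359.0, 262.0, 379.0, 284.0])]
egg_white [(0.78, [337.0, 258.0, 354.0, 280.0])]
egg_stand [(0.7, [329.0, 269.0, 405.0, 302.0])]
switch_top []
kitchen_timer [(0.82, [427.0, 236.0, 451.0, 265.0])]
salt_shaker [(0.95, [332.0, 186.0, 345.0, 218.0])]
jar_honey [(0.87, [223.0, 156.0, 250.0, 196.0])]
0.9 [-6.31422698e-01 -3.07746410e+00 -4.35370839e-05] 0.08544523602870031
```

```bash
python3 - <<'E'
import cv2,numpy as np
a=cv2.imread("pics/top0.png")[165:315,170:450];b=cv2.imread("pics/scene0.png")[140:330,190:470]
cv2.imwrite("pics/c0.png",np.vstack([cv2.resize(a,(560,300),interpolation=2),cv2.resize(b[50:],(560,280),interpolation=2)]))
E
```

```text
(no output)
```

View pics/c0.png

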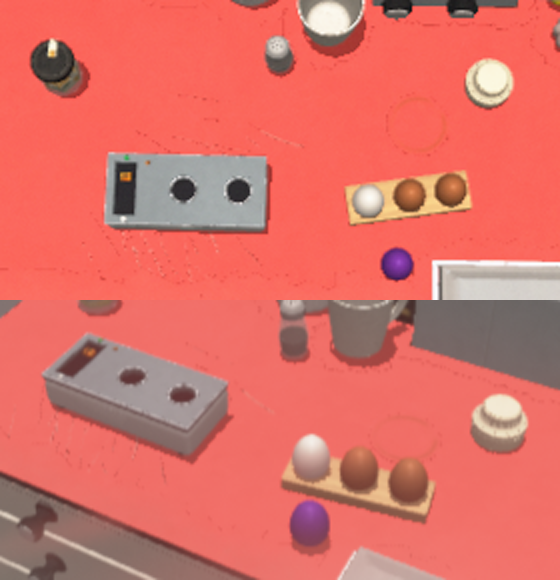

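The top image shows the boiler at about (264,260), with its switch end on the left. In the stand, the white egg is at (353,266) and the brown eggs are at (374,263) and (395,260). The purple decoy is at (366,296).

```bash
cat > h.py <<'E'
from bench import bot,fingers,kin,viewer,job
import cv2,numpy as np
def ray(p,uv,z):
    d=p["R"].T@np.array([(uv[0]-p["cx"])/p["fx"],(uv[1]-p["cy"])/p["fy"],1]); c=-p["R"].T@p["t"]
    return c+d*(z-c[2])/d[2]
def proj(p,X):
    c=p["R"]@np.asarray(X)+p["t"]; return np.array([p["fx"]*c[0]/c[2]+p["cx"],p["fy"]*c[1]/c[2]+p["cy"]])
def down(th):  # tool pointing down, closing line at angle th
    f=(th+np.pi/2)/2; return np.array([np.cos(f),np.sin(f),0])*np.pi
def snap(c,name=None):
    p=viewer.camera_params(c); im=viewer.capture(c)
    if name: cv2.imwrite(f"pics/{name}.png",im)
    return p,im
def rec(c,l):
    return [(round(d["conf"],2),np.array(d["extent"])) for d in viewer.recognise(c,l)]
mid=lambda e:((e[0]+e[2])/2,(e[1]+e[3])/2)
E
python3 - <<'E'
from h import *
p=viewer.camera_params("top"); r=lambda uv,z:np.round(ray(p,uv,z),4)
for n,uv,z in [("a",(395,260),.035),("b",(374,264),.035),("w",(353.5,266.5),.035),("purple",(366,296.5),.02)]: print(n,r(uv,z))
# picture: crop scale 2, offset (170,165)
for n,c in [("p1",(238,190)),("p2",(183,189)),("slot",(125,189)),("nub",(126,176)),("grn",(127,157)),("wht",(124,219)),("c",(107,154)),("c",(268,156)),("c",(267,228)),("c",(106,228))]:
    print(n,r((170+c[0]/2,165+c[1]/2),.055))
print(bot.current_clock())
for th in (0,np.pi): print(kin.ik([.5,-.1,.25],down(th)),kin.ik([.5,.2,.25],down(th)))
w=viewer.camera_params("wrist"); print(-w["R"].T@w["t"],w["R"],w["fx"])
E
```

```text
a [ 0.4934 -0.2105  0.035 ]
b [ 0.4813 -0.1522  0.035 ]
w [ 0.4735 -0.0954  0.035 ]
purple [ 0.3926 -0.131   0.02  ]
p1 [0.4857 0.0826 0.055 ]
p2 [0.486  0.1578 0.055 ]
slot [0.4848 0.2371 0.055 ]
nub [0.5029 0.2365 0.055 ]
grn [0.5295 0.2362 0.055 ]
wht [0.4434 0.2367 0.055 ]
c [0.5333 0.2639 0.055 ]
c [0.5338 0.0423 0.055 ]
c [0.4339 0.042  0.055 ]
c [0.4307 0.2606 0.055 ]
0.9
[-0.00878295  0.16726419  0.17285799  1.85472134 -0.03178415  1.12225204
  0.17549652] [-0.32324734  0.22516976 -0.12539857  1.78109482  0.0307769   1.13721826
 -0.4584456 ]
[-0.91457136  0.44711092  1.37359043  1.8773326  -0.47027229  1.21017119
 -2.5259546 ] [ 0.11063417  0.27834495 -0.64725686  1.76704005  0.18199143  1.15658765
  2.54981515]
[0.19263324 0.62420409 0.37364602] [[ 3.94269958e-01  9.18994549e-01  4.67457855e-04]
 [ 8.85381407e-01 -3.79985355e-01  2.67788899e-01]
 [ 2.46274166e-01 -1.05167239e-01 -9.63477497e-01]] 348.3212125177932
```

```bash
python3 - <<'E'
from h import *
for nm,xyz,th,labs in [("wb",[.485,.14,.25],0,("pocket_1","egg_boiler","switch_top","slot")),("we",[.481,-.15,.22],.17,("egg_brown_a","egg_white","egg_stand"))]:
    bot.move_to(xyz,down(th)); bot.sleep(.3)
    p,im=snap("wrist",nm); np.save(nm+".npy",p,allow_pickle=True)
    for l in labs:
        for c,e in rec("wrist",l): print(l,c,np.round(e,1),np.round(ray(p,mid(e),.0315 if "egg_" in l else .055),4))
    print(bot.current_position(),bot.current_clock())
cv2.imwrite("pics/w.png",np.hstack([cv2.resize(cv2.imread(f"pics/{n}.png"),(400,300),interpolation=3) for n in("wb","we")]))
E
```

```text
pocket_1 0.73 [274.   79.2 374.1 289.6] [0.4889 0.163  0.055 ]
egg_boiler 0.92 [272.2  77.1 375.  289.1] [0.4887 0.1616 0.0315]
egg_boiler 0.58 [334.  102.6 343.6 116.7] [0.5046 0.2393 0.0315]
switch_top 0.42 [336.7  99.3 343.2 117.5] [0.5045 0.2386 0.055 ]
switch_top 0.31 [275.1  81.7 372.6 287.8] [0.4887 0.1626 0.055 ]
slot 0.89 [272.9  77.4 376.7 286.2] [0.4897 0.1657 0.055 ]
[0.48499545 0.14000094 0.24999059] 3.3167
egg_brown_a 0.89 [304.  243.7 344.9 284.5] [ 0.4972 -0.2117  0.0315]
egg_brown_a 0.81 [302.4 192.8 349.9 233.2] [ 0.4889 -0.1546  0.0315]
egg_brown_a 0.78 [218.1 158.7 260.1 201. ] [ 0.394  -0.1356  0.0315]
egg_white 0.89 [305.4 134.  350.2 177. ] [ 0.4801 -0.0958  0.0315]
egg_stand 0.9 [301.  128.3 352.8 277.6] [ 0.4878 -0.1439  0.0315]
egg_stand 0.17 [303.1 241.5 344.7 284.9] [ 0.4964 -0.2107  0.0315]
[ 0.48108357 -0.14976489  0.22001692] 4.9417
```

View pics/w.png

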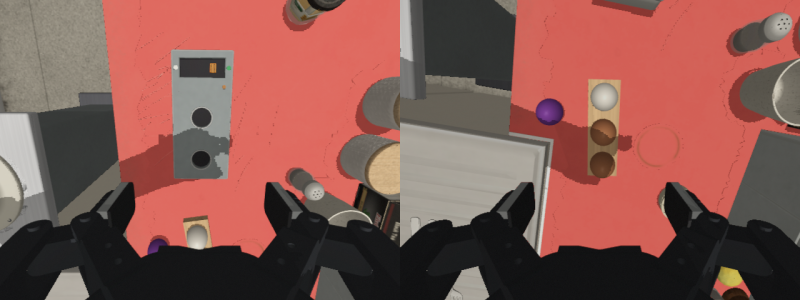

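```bash
cat > eggs.py <<'E'
from h import *
from scipy.optimize import least_squares
t=np.linspace(0,1,25);ph=np.linspace(0,2*np.pi,40)
# egg profile: blunt half-ellipsoid 22.5 high, pointed half 34.5
a=np.linspace(-np.pi/2,np.pi/2,40); zz=np.where(a<0,.0225,.0345)*np.sin(a); rr=.0225*np.cos(a)
S=np.array([[r*np.cos(f),r*np.sin(f),z] for r,z in zip(rr,zz) for f in ph])
def box(p,xy,zm=.0315):
    q=np.array([proj(p,s+[xy[0],xy[1],zm]) for s in S[S[:,2]>-.0155]]); return np.r_[q.min(0),q.max(0)]
E
python3 - <<'E'
from eggs import *
g={"a":(.495,-.211),"b":(.487,-.153),"w":(.478,-.0955)}
for c,f in (("wrist","we"),("top","top0"),("scene","scene0")):
    p=np.load("we.npy",allow_pickle=True).item() if c=="wrist" else viewer.camera_params(c)
    hsv=cv2.cvtColor(cv2.imread(f"pics/{f}.png"),cv2.COLOR_BGR2HSV)
    for k in g:
        b=box(p,g[k]); x0,y0=np.int32(b[:2])-9; x1,y1=np.int32(b[2:])+9
        h=hsv[y0:y1,x0:x1].astype(int)
        if k=="w": m=(h[...,1]<70)&(h[...,2]>110)
        else: m=(h[...,0]>3)&(h[...,0]<15)&(h[...,1]>100)&(h[...,2]<200)&(h[...,2]>35)
        m=cv2.morphologyEx(m.astype(np.uint8),cv2.MORPH_OPEN,np.ones((3,3)))
        n,L,st,_=cv2.connectedComponentsWithStats(m)
        i=1+np.argmax(st[1:,4]); s=st[i]; o=np.r_[x0+s[0],y0+s[1],x0+s[0]+s[2]-.5,y0+s[1]+s[3]-.5]
        r=least_squares(lambda v:(box(p,v)-o),g[k],loss="soft_l1",diff_step=1e-3)
        print(c,k,np.round(r.x,4),o,np.round(box(p,r.x)-o,1))
for c,f in (("wrist","wb"),("top","top0"),("scene","scene0")):
    p=np.load("wb.npy",allow_pickle=True).item() if c=="wrist" else viewer.camera_params(c)
    im=cv2.imread(f"pics/{f}.png");gr=im.max(2)
    for k,X in (("p1",(.487,.083)),("p2",(.487,.158)),("nub",(.503,.237))):
        u,v=np.int32(proj(p,[*X,.055])); w=15 if c=="wrist" else 9
        W=im[v-w:v+w,u-w:u+w]
        if k=="nub": m=(W[...,2].astype(int)-W[...,0]>70)
        else: m=W.max(2)<42
        cs,_=cv2.findContours(m.astype(np.uint8),0,1)
        if not cs: print(c,k,"none",W.max(2).min());continue
        q=max(cs,key=cv2.contourArea);x,y,ww,hh=cv2.boundingRect(q)
        print(c,k,np.round(ray(p,(u-w+x+ww/2-.5,v-w+y+hh/2-.5),.055),4),ww,hh,"scale px/33mm",np.round(proj(p,[X[0]+.033,X[1],.055])-proj(p,[*X,.055])),np.round(proj(p,[X[0],X[1]-.033,.055])-proj(p,[*X,.055])))
E
```

```text
wrist a [ 0.4959 -0.2095] [304.  242.  343.5 284.5] [-0.7 -0.2  0.7  0.3]
wrist b [ 0.487  -0.1527] [304.  190.  345.5 232.5] [-0.5 -0.5  0.5  0.5]
wrist w [ 0.4789 -0.096 ] [305.  133.  348.5 177.5] [-0.5 -0.6  0.5  0.6]
top a [ 0.4945 -0.2101] [387.  252.  402.5 267.5] [-0.5 -0.4  0.5  0.4]
top b [ 0.4866 -0.1545] [367.  254.  382.5 270.5] [-0.4  0.1  0.4 -0.1]
top w [ 0.4774 -0.0976] [347.  258.  361.5 272.5] [-0.9 -1.   0.9  0.9]
scene a [ 0.4905 -0.2121] [384.  270.  403.5 292.5] [-0.3 -0.2  0.3  0.1]
scene b [ 0.4796 -0.1564] [360.  266.  378.5 286.5] [-0.6 -1.1  0.6  1. ]
scene w [ 0.4884 -0.0909] [337.  258.  353.5 273.5] [-1.3 -4.5  1.3  2.1]
wrist p1 [0.4864 0.0856 0.055 ] 28 25 scale px/33mm [30.  0.] [-0. 27.]
wrist p2 [0.4985 0.1496 0.055 ] 1 1 scale px/33mm [31.  0.] [-0. 30.]
wrist nub [0.5045 0.2385 0.055 ] 11 16 scale px/33mm [33.  0.] [-0. 34.]
top p1 none 44
top p2 none 44
top nub [0.5029 0.2378 0.055 ] 6 5 scale px/33mm [  1. -12.] [12.  0.]
scene p1 none 96
scene p2 none 94
scene nub [0.5225 0.2535 0.055 ] 18 8 scale px/33mm [ 7. -7.] [10.  4.]
```

```bash
cat >> h.py <<'E'
def grip(target=5.5):
    w=.048
    while w>.036:
        fingers.gripper_to(w,20); f=bot.current_finger_force()
        if np.max(np.abs(f))>target: break
        w-=.0004
    print("grip cmd",round(w,4),"width",bot.current_gripper_width(),"f",f,"wf",np.round(bot.current_wrist_force(),2),"t",bot.current_clock())
    return w
E
python3 - <<'E'
from h import *
p=np.load("wb.npy",allow_pickle=True).item(); im=cv2.imread("pics/wb.png")
for X in ((.487,.083),(.487,.158)):
    u,v=np.int32(proj(p,[*X,.055])); W=cv2.resize(im[v-25:v+25,u-25:u+25].max(2),None,fx=4,fy=4,interpolation=2)
    for T in (35,45,55,65):
        n,L,st,ce=cv2.connectedComponentsWithStats((W<T).astype(np.uint8))
        i=L[100,100]; print(X,T,st[i] if i else None,np.round(ray(p,(u-25+(st[i][0]+st[i][2]/2)/4-.5,v-25+(st[i][1]+st[i][3]/2)/4-.5),.055),4))
th=.15
bot.move_l([.4955,-.2097,.12],rate=.2,ori=down(th))
fingers.gripper_to(.068,20)
bot.move_l([.4955,-.2097,.0155],rate=.1)
print(bot.current_position(),bot.current_finger_force(),bot.current_wrist_force())
grip()
E
```

```text
(0.487, 0.083) 35 [  48   44  110   98 8245] [0.4862 0.0859 0.055 ]
(0.487, 0.083) 45 [  47   43  112  100 8708] [0.4862 0.0859 0.055 ]
(0.487, 0.083) 55 [  46   42  114  103 9149] [0.4862 0.0857 0.055 ]
(0.487, 0.083) 65 [   45    41   116   112 10037] [0.4862 0.0847 0.055 ]
(0.487, 0.158) 35 None [0.4863 0.1587 0.055 ]
(0.487, 0.158) 45 None [0.4863 0.1587 0.055 ]
(0.487, 0.158) 55 [   42    37   120   117 10680] [0.4868 0.1599 0.055 ]
(0.487, 0.158) 65 [   42    36   121   120 11160] [0.4869 0.1597 0.055 ]
[ 0.49607458 -0.20997508  0.0160941 ] 0.0 [ 1.22557899 -0.04687274  0.03158443]
grip cmd 0.0356 width 0.036217194688275445 f 0.02138438809197396 wf [-0.12 -0.44 -0.22] t 14.025
```

```bash
python3 - <<'E'
from h import *
p,im=snap("wrist"); p2,im2=snap("scene"); p3,im3=snap("top")
cv2.imwrite("pics/g1.png",np.hstack([cv2.resize(im,(400,300),interpolation=3)[:],cv2.resize(im2[200:320,320:480],(400,300),interpolation=2)]))
print(bot.current_clock(),bot.current_position(),bot.current_wrist_force())
E
```

```text
14.175 [ 0.49550679 -0.20968946  0.01549386] [-0.26871493  0.19930868 -0.51435477]
```

View pics/g1.png

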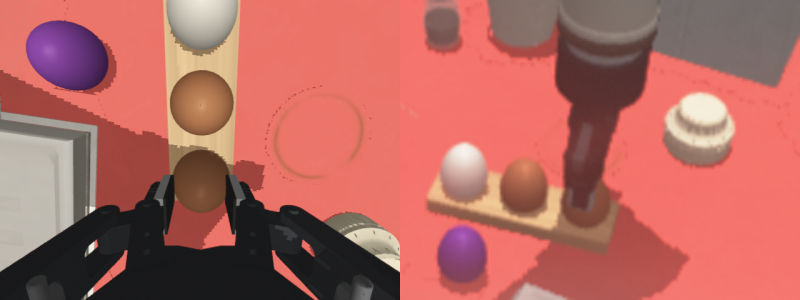

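```bash
python3 - <<'E'
from h import *
p,im=snap("wrist","g2")
cv2.imwrite("pics/g2c.png",cv2.resize(im[260:400,240:400],(640,560),interpolation=2))
pos=bot.current_position()
for dz in (0,.019): # where pads should project
  for s in (-1,1): print(dz,s,proj(p,pos+[s*.018*np.cos(.15),s*.018*np.sin(.15),dz]),proj(p,pos+[s*.0225*np.cos(.15),s*.0225*np.sin(.15),dz]))
print(bot.current_gripper_width(),bot.current_finger_force())
E
```

```text
0 -1 [287.11323037 271.86219861] [278.70493864 271.86346089]
0 1 [354.39370522 271.85209825] [362.80553261 271.85083544]
0.019 -1 [283.59622918 286.25624757] [274.27241776 286.25727455]
0.019 1 [358.2041092 286.2480298] [367.53226835 286.24700234]
0.03624115631311531 0.026356489397585392
```

View pics/g2c.png

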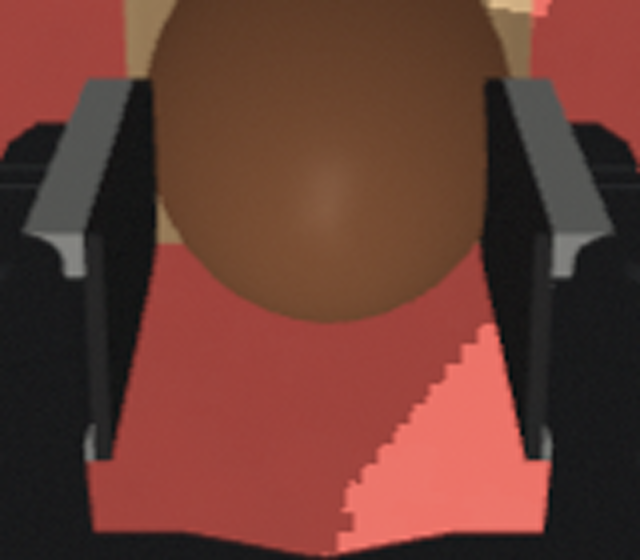

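```bash
python3 - <<'E'
from eggs import *
p=viewer.camera_params("wrist");s=viewer.camera_params("scene")
print("egg box wrist",box(p,(.4955,-.2097)),"scene",box(s,(.4955,-.2097)))
pos=bot.current_position(); y=np.array([np.cos(.15),np.sin(.15),0]);x=np.array([-np.sin(.15),np.cos(.15),0])
for z in (0,.006,.02,.035): print(z,[np.round(proj(p,pos+h*y*.018+x*k*.011+[0,0,z])) for h in(-1,1) for k in (1,-1)],"scene",np.round(proj(s,pos-.018*y+[0,0,z])),np.round(proj(s,pos-.03*y-.011*x+[0,0,z])))
print(p["R"],-p["R"].T@p["t"]-pos)
E
```

```text
egg box wrist [274.19415557 237.97977021 367.66791054 339.93282924] scene [383.57143012 268.11266866 403.5629804  290.83979038]
0 [array([287., 252.]), array([288., 291.]), array([355., 252.]), array([354., 291.])] scene [391. 291.] [395. 296.]
0.006 [array([286., 256.]), array([287., 296.]), array([356., 256.]), array([355., 296.])] scene [391. 289.] [395. 294.]
0.02 [array([283., 266.]), array([284., 308.]), array([359., 266.]), array([358., 308.])] scene [392. 285.] [395. 290.]
0.035 [array([279., 278.]), array([281., 324.]), array([363., 278.]), array([361., 324.])] scene [392. 281.] [396. 285.]
[[ 9.88845130e-01  1.48944807e-01 -8.67970746e-04]
 [ 1.43723254e-01 -9.52617023e-01  2.68075426e-01]
 [ 3.91015989e-02 -2.65209827e-01 -9.63397536e-01]] [-0.01087513  0.06726591  0.17450002]
```

```bash
python3 - <<'E'
from h import *
fingers.gripper_to(.058,20)
z=.0155
f0=np.array(bot.current_wrist_force())
while z>.0005:
    z-=.003; bot.move_l([.4955,-.2097,z],rate=.06); f=np.array(bot.current_wrist_force())-f0
    print(round(z,4),np.round(f,1))
    if f[2]>3: break
p,im=snap("wrist","g3"); s,im2=snap("scene","g3s")
cv2.imwrite("pics/g3c.png",np.hstack([cv2.resize(im[240:390,220:420],(400,300),interpolation=2),cv2.resize(im2[230:320,330:450],(400,300),interpolation=2)]))
print(bot.current_clock(),bot.current_gripper_width())
E
```

```text
0.0125 [-1.5  0.1  1. ]
0.0095 [-0.4  0.3  1.2]
0.0065 [-1.1  0.4  1.7]
0.0035 [-1.2 -0.7  1.9]
0.0005 [-0.7 -0.4  1.4]
-0.0025 [-0.8  0.2  1.1]
16.1667 0.05789678440360394
```

View pics/g3c.png

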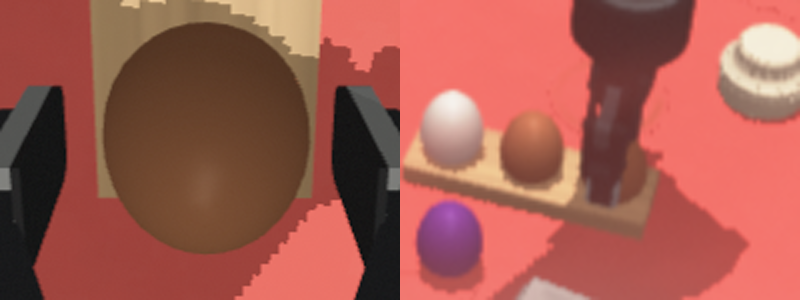

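```bash
python3 - <<'E'
from h import *
z=-.0025; f0=np.array(bot.current_wrist_force())
while z>-.0105:
    z-=.002; bot.move_l([.4955,-.2097,z],rate=.06); f=np.array(bot.current_wrist_force())-f0
    print(round(z,4),np.round(f,1))
    if f[2]>3: break
w=.048
for i in range(16):
    fingers.gripper_to(w,20); f=bot.current_finger_force()
    print(round(w,4),round(bot.current_gripper_width(),4),round(f,2))
    if f>3: break
    w-=.0008
print(bot.current_clock(),bot.current_position(),bot.current_wrist_force())
snap("wrist","g4")
E
```

```text
-0.0045 [ 0.9 -1.  -0. ]
-0.0065 [-0.3  0.1 -0. ]
-0.0085 [-0.6 -0.7 -0.9]
-0.0105 [ 0.4 -0.4  0.1]
0.048 0.0477 0.0
0.0472 0.0473 0.21
0.0464 0.0465 0.65
0.0456 0.0455 1.23
0.0448 0.0451 1.97
0.044 0.0438 8.87
18.5167 [ 0.49656696 -0.20969816 -0.01010794] [4.47173721 1.98025962 3.29656554]
```

```bash
cat >> h.py <<'E'
def place(x,y,zt=.0290):
    bot.move_l([x,y,.08],rate=.2); print("over",bot.current_finger_force(),bot.current_gripper_width())
    bot.move_l([x,y,zt+.008],rate=.1); bot.sleep(.2)
    f0=np.array(bot.current_wrist_force()); z=zt+.008
    while z>zt-.002:
        z-=.001; bot.move_l([x,y,z],rate=.02); f=np.array(bot.current_wrist_force())-f0
        if f[2]>2.5: break
    print("down",round(z,4),np.round(f,1),np.round(bot.current_position(),4),bot.current_finger_force(),bot.current_clock())
E
python3 - <<'E'
from h import *
p=bot.current_position()
bot.move_l([p[0],p[1],.005],rate=.06); print(bot.current_finger_force(),bot.current_wrist_force())
bot.move_l([p[0],p[1],.08],rate=.15)
place(.4865,.1588)
snap("wrist","p1")
im=cv2.imread("pics/p1.png");_,im2=snap("scene")
cv2.imwrite("pics/p1c.png",np.hstack([cv2.resize(im,(400,300),interpolation=3),cv2.resize(im2[180:290,200:346],(400,300),interpolation=2)]))
E
```

```text
8.742423802614212 [ 0.05026916  0.25748309 -1.68557163]
over 8.750661760568619 0.04385211628036446
down 0.029 [-0.7  0.3  4.4] [0.4873 0.1592 0.0294] 8.946144729852676 24.4
```

View pics/p1c.png

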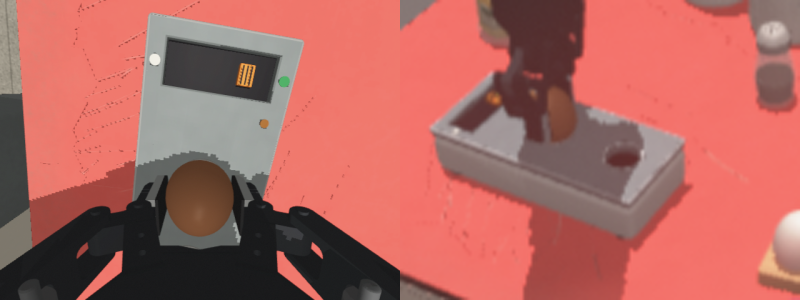

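```bash
python3 - <<'E'
from h import *
for w in (.0446,.0453,.047,.062): fingers.gripper_to(w,20)
print(bot.current_finger_force(),bot.current_wrist_force())
p=bot.current_position()
bot.move_l([p[0],p[1],.10],rate=.15)
pw,im=snap("wrist","r1"); 
bot.move_l([.487,-.1528,.09],rate=.25,ori=down(.15))
bot.move_l([.487,-.1528,.03],rate=.15)
bot.move_l([.487,-.1528,-.0105],rate=.08)
w=.0475;f=0
while f<3 and w>.04:
    w-=.0006; fingers.gripper_to(w,20); f=bot.current_finger_force(); print(round(w,4),round(f,2))
print(bot.current_clock(),bot.current_position(),bot.current_wrist_force())
_,t=snap("top","t2");
cv2.imwrite("pics/r1c.png",np.hstack([cv2.resize(im,(400,300),interpolation=3),cv2.resize(t[200:310,200:346],(400,300),interpolation=2)]))
E
```

```text
0.0 [0.14688298 0.24283776 0.5757567 ]
0.0469 0.09
0.0463 0.49
0.0457 1.01
0.0451 1.65
0.0445 3.35
29.8917 [ 0.48811467 -0.15281764 -0.01014172] [ 5.02180297 -0.41171371  2.18336312]
```

View pics/r1c.png

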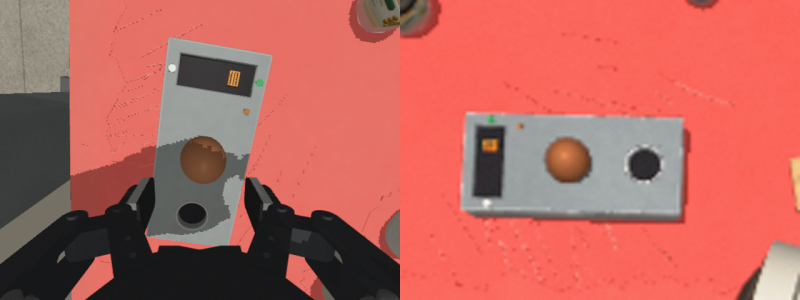

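The first egg stands upright in pocket_2, at about (568,158) in the crop. Pocket_1 is still empty at (643,163). Next I'll carry the second egg there.

```bash
python3 - <<'E'
from h import *
fingers.gripper_to(.0441,20); print(bot.current_finger_force())
p=bot.current_position()
bot.move_l([p[0],p[1],.005],rate=.06); print(bot.current_finger_force(),bot.current_wrist_force())
if bot.current_finger_force()>2:
    bot.move_l([p[0],p[1],.08],rate=.15)
    place(.4865,.0838)
    for w in (.0446,.0453,.047,.062): fingers.gripper_to(w,20)
    print(bot.current_finger_force(),bot.current_wrist_force())
    p=bot.current_position()
    bot.move_l([p[0],p[1],.12],rate=.15)
    bot.move_l([.487,.17,.16],rate=.15,ori=down(0))
    bot.sleep(.2)
    pw,im=snap("wrist","r2"); np.save("r2.npy",pw,allow_pickle=True); _,t=snap("top","t3")
    print(rec("wrist","switch_top"),rec("wrist","egg_brown_a"),bot.current_clock())
    cv2.imwrite("pics/r2c.png",np.hstack([cv2.resize(im,(400,300),interpolation=3),cv2.resize(t[200:310,200:346],(400,300),interpolation=2)]))
    W=im.astype(int); m=((W[...,2]-W[...,0]>90)&(W[...,2]>170)).astype(np.uint8); g=((W[...,1]-W[...,2]>50)).astype(np.uint8)
    hs=cv2.cvtColor(im,cv2.COLOR_BGR2HSV)
    m=cv2.inRange(hs,(10,120,120),(25,255,255))
    for nm,mm in (("orange",m),("green",g*255)):
        n,L,st,ce=cv2.connectedComponentsWithStats(mm)
        for i in range(1,n):
            if st[i,4]>15: print(nm,st[i],np.round(ray(pw,ce[i],.055),4))
E
```

```text
7.611473724246025
7.469297423958778 [ 0.35102171 -0.0789293  -1.21775818]
over 7.4766115844249725 0.04418602034026141
down 0.029 [1.6 1.2 2.6] [0.487  0.084  0.0292] 7.578032165765762 35.3333
0.0 [-0.67445948 -0.18418259  0.06308605]
[(0.56, array([336.7, 127.6, 352.3, 146. ])), (0.4, array([254.5,  99.7, 389.3, 357.4]))] [(0.87, array([294.2, 302.1, 349.2, 360. ])), (0.63, array([293.2, 215.8, 349.9, 273.7]))] 38.225
orange [528   0  26  16 248] [0.641  0.3268 0.055 ]
orange [337 128  15  19 232] [0.5049 0.2388 0.055 ]
orange [364 172   7   7  38] [0.5236 0.2096 0.055 ]
orange [319 247   7  10  50] [0.4878 0.146  0.055 ]
orange [318 341   5   9  36] [0.4863 0.0569 0.055 ]
green [373 133   9   9  65] [0.5303 0.2386 0.055 ]
```

View pics/r2c.png

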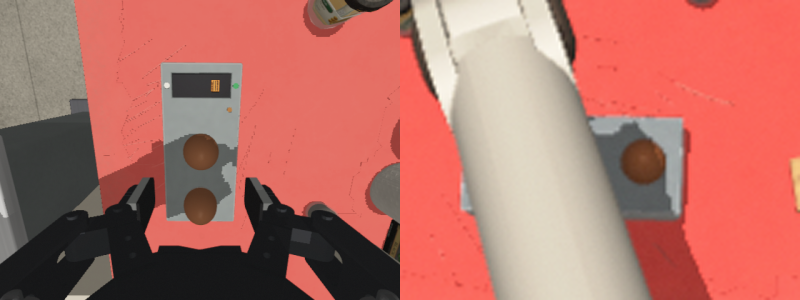

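```bash
python3 - <<'E'
from h import *
bot.move_l([.475,.2388,.12],rate=.15,ori=down(0))
fingers.gripper_to(0,20); bot.sleep(.2)
p,im=snap("wrist","s0"); pos=bot.current_position()
print(pos,bot.current_gripper_width(),bot.current_clock(),bot.current_wrist_force())
for dz in (0,.01,.02,.03,.04): print(dz,[np.round(proj(p,pos+[h,k,dz])) for h in(-.0145,.0145) for k in(.011,-.011)])
cv2.imwrite("pics/s0c.png",cv2.resize(im[200:400,220:420],(600,600),interpolation=2))
E
```

```text
[0.47496049 0.238847   0.11998294] 0.0002552995222044737 39.7667 [-0.44930862  0.16771014  0.38285435]
0 [array([293., 252.]), array([294., 291.]), array([348., 252.]), array([347., 291.])]
0.01 [array([292., 258.]), array([293., 299.]), array([350., 258.]), array([349., 299.])]
0.02 [array([290., 265.]), array([291., 308.]), array([352., 265.]), array([351., 308.])]
0.03 [array([288., 273.]), array([290., 318.]), array([354., 273.]), array([352., 318.])]
0.04 [array([286., 282.]), array([288., 329.]), array([356., 282.]), array([355., 329.])]
```

View pics/s0c.png

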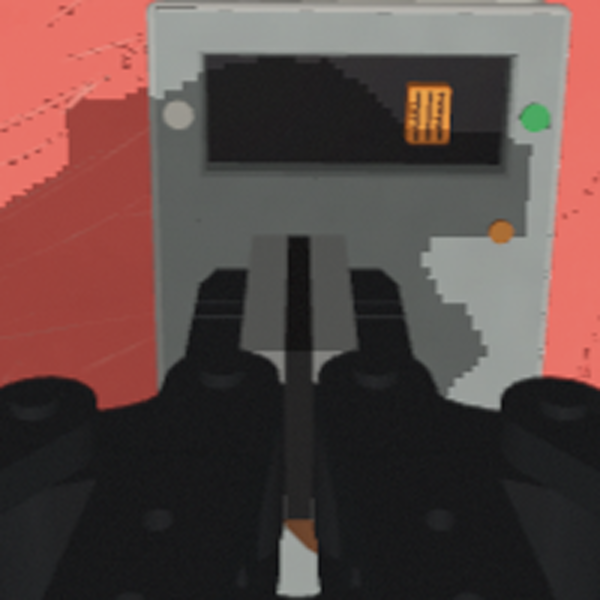

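```bash
python3 - <<'E'
from h import *
X,Y=.479,.2388
bot.move_l([X,Y,.03],rate=.12); bot.sleep(.1); f0=np.array(bot.current_wrist_force())
z=.03
while z>.0155:
    z-=.0015; bot.move_l([X,Y,z],rate=.05); f=np.array(bot.current_wrist_force())-f0
    if f[2]>3: break
print("z",z,np.round(f,1),bot.current_clock())
bot.sleep(.1); f0=np.array(bot.current_wrist_force())
x=X
while x<.510:
    x+=.0015; bot.move_l([x,Y,z],rate=.05); f=np.array(bot.current_wrist_force())-f0
    print(round(x,4),round(bot.current_position()[0],4),np.round(f,1))
    if f[0]<-10: break
print(bot.current_clock())
p,im=snap("wrist","s1"); m=cv2.inRange(cv2.cvtColor(im,cv2.COLOR_BGR2HSV),(10,120,100),(25,255,255))
n,L,st,ce=cv2.connectedComponentsWithStats(m)
for i in range(1,n):
    if st[i,4]>15: print(st[i],np.round(ray(p,ce[i],.055),4))
E
```

```text
z 0.014999999999999987 [-2.2 -1.2 10.1] 43.2667
0.4805 0.4792 [-4.7  1.1  3.4]
0.482 0.4792 [-7.4 -1.3  6.7]
0.4835 0.4791 [-11.4  -0.9  12.3]
44.1167
[369 286  25  34 650] [0.5047 0.2406 0.055 ]
```

```bash
python3 - <<'E'
from h import *
Y=.2388; z=.0178
p=bot.current_position(); print(p)
bot.move_l([.479,Y,z],rate=.05); bot.sleep(.1); f0=np.array(bot.current_wrist_force()); print(np.round(f0,1),np.round(bot.current_position(),4))
x=.479
while x<.511:
    x+=.002; bot.move_l([x,Y,z],rate=.06); f=np.array(bot.current_wrist_force())-f0
    print(round(x,4),round(bot.current_position()[0],4),np.round(f,1))
    if f[0]<-9 : break
print(bot.current_clock())
p,im=snap("wrist","s2"); m=cv2.inRange(cv2.cvtColor(im,cv2.COLOR_BGR2HSV),(10,120,100),(25,255,255))
n,L,st,ce=cv2.connectedComponentsWithStats(m)
for i in range(1,n):
    if st[i,4]>15: print(st[i],np.round(ray(p,ce[i],.055),4))
E
```

```text
[0.47916476 0.23881587 0.01586371]
[ 0.5  0.3 -1.1] [0.4795 0.2387 0.0177]
0.481 0.4814 [-0.1 -0.3  0.7]
0.483 0.4832 [-0.6  0.   1.4]
0.485 0.4852 [-0.1 -0.4  1. ]
0.487 0.4872 [ 0.6 -0.6 -0.1]
0.489 0.4892 [ 0.1 -0.4  1.3]
0.491 0.4912 [-1.6 -0.6 -0.2]
0.493 0.4932 [-0.8 -0.   1.5]
0.495 0.4951 [-1.  -0.3  1.1]
0.497 0.497 [-2.3 -0.8  1.9]
0.499 0.4992 [-0.4  0.   1.5]
0.501 0.5013 [-1.3 -0.7  0.8]
0.503 0.5033 [-0.8 -0.2  0.5]
0.505 0.5053 [-1.1 -1.3  1.9]
0.507 0.5073 [-0.4 -0.4  0.7]
0.509 0.5074 [-5.9 -0.2  4.4]
0.511 0.5075 [-9.4  0.2  6.4]
48.525
[613 109  11  10  48] [0.617  0.3163 0.055 ]
[336 284  21  25 179] [0.5196 0.245  0.055 ]
```

```bash
python3 - <<'E'
from h import *
bot.move_l([.498,.2388,.0185],rate=.06); bot.move_l([.49,.2388,.13],rate=.15)
bot.move_l([.47,.20,.2],rate=.2); bot.sleep(.3)
p,im=snap("wrist","f"); m=cv2.inRange(cv2.cvtColor(im,cv2.COLOR_BGR2HSV),(10,120,100),(25,255,255))
n,L,st,ce=cv2.connectedComponentsWithStats(m)
for i in range(1,n):
    if st[i,4]>15: print(st[i],np.round(ray(p,ce[i],.055),4))
s,im2=snap("scene")
cv2.imwrite("pics/fc.png",np.hstack([cv2.resize(im,(400,300),interpolation=3),cv2.resize(im2[140:320,200:440],(400,300),interpolation=2)]))
print(bot.current_clock())
E
```

```text
[512  22  25  52 546] [0.6372 0.3399 0.055 ]
[588  30  12  11  84] [0.6915 0.3505 0.055 ]
[515  81  12   6  26] [0.6385 0.3139 0.055 ]
[368 166  13  16 194] [0.5174 0.2388 0.055 ]
[376 203   6   6  29] [0.5234 0.2095 0.055 ]
[ 319  253   45   36 1128] [0.4897 0.1465 0.055 ]
[611 370  11  20 111] [0.7856 0.0217 0.055 ]
50.7917
```

View pics/fc.png

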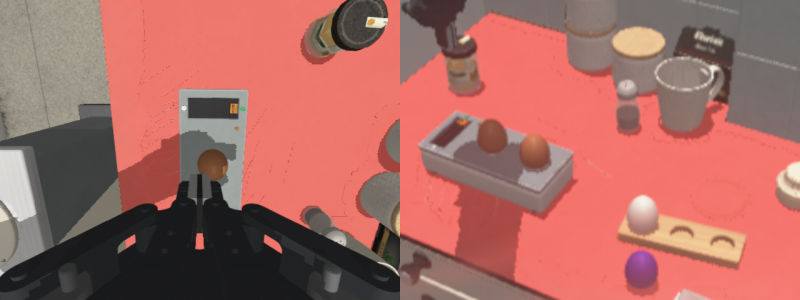

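The final image shows both brown eggs upright in their pockets. The orange nub is against the green end at about (234,108), 12.5 mm from where it started. The white egg is still in the stand.

```bash
python3 -c "
from bench import job; print(job.sign_off())"
```

```text
the job is handed in; nothing more can be done
None
```

The job is handed in (sign-off gave no verdict): both brown eggs stand released in their own pockets, the switch is pushed to its end stop at the green dot, and the white egg is still in the stand.

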